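# Screw the mixer's lock ring down onto its stud

## Task

Take the tall, knurled lock ring out of the parts tray, set it over the threaded stud in the middle of the tube mixer, and screw it on clockwise until it meets the carousel's boss and the resistance clearly rises; then nip it up by about a twelfth of a turn more, so that it holds the carousel down snugly without overtightening, and let go. Work gently, never ram the ring onto the stud, and leave the spacer ring, vial, dishes and tube rack where they are.

Things in the scene. Friction and masses are not known exactly. Their poses are not given: they have to be found in the camera images.
- ring_center (a point): centre (half-way up, on the axis) of the lock ring: dark steel, knurled, round, 48 mm outer diameter, 32 mm tall, bore 30 mm, narrowed to 21 mm in the top 10 mm, about 150 g; z along its axis. It stands axis upright in the tray, underside 4 mm above the bench. Grip it across its outside, high up; any yaw will do
- ring_bottom (a point): centre of the lock ring's underside. Four round thread lugs reach into the bore to 21 mm diameter: two opposite ones 6 mm above the underside, on the ring's x axis, two 9.5 mm above it, on its y axis
- stud_tip (a point): top of the mixer's upright steel stud, on its axis, 141 mm above the bench. A plain pilot 18 mm in diameter, tapering to 9 mm over its top 8 mm, reaches from here 37 mm down to the thread
- thread_top (a point): point on the stud's axis at the thread's upper end, 16 mm above the seat. Right-hand coarse thread, 28 mm diameter, two starts, 14 mm travel per full turn, from here down to the seat; clockwise from above screws the ring down. The ring first rests with its underside 4 to 11 mm above the seat, catches within half a turn, and has 1.5 mm axial play
- stud_seat (a point): point on the stud's axis at the top of the carousel's boss, 88 mm above the bench, where the ring's underside comes to bear. z is up
- carousel: aluminium disc 176 mm in diameter; grey boss in its middle, 42 mm diameter, 14 mm above the disc; four tube caps stand 9 mm proud at 76 mm radius. Origin on the axis at the boss's top. On a stiff spring mount: gives down 1 mm per 12 N (4 mm at most). The snug ring presses on it with 5 to 25 N; tightening takes roughly 0.01 N m of torque per N pressed
- mixer: the white mixer housing, 170 x 170 x 50 mm, fixed to the bench; origin under its centre, on the stud's axis. The carousel and stud stand on it
- tray: shallow aluminium parts tray 240 x 160 mm (x, y), 12 mm high with 4 mm walls and floor, fixed; origin under its centre. It holds the lock ring towards its -x end and, towards its +x end, a plain thin spacer ring
- spacer: plain smooth spacer ring lying in the tray, 48 mm outer diameter but only 10 mm tall, no thread; not needed. Origin at the centre of its underside
- vial: small upright glass vial, 24 mm in diameter, 55 mm tall, between mixer and tray; leave it. Origin at the centre of its underside
- dish_a: covered round culture dish 94 mm in diameter, 14 mm high, at the left; leave it
- dish_b: covered round culture dish 94 mm in diameter, 14 mm high, at the right; leave it
- tube_rack: block rack 100 x 140 mm with capped tubes, 85 mm tall, at the far side; leave it
Not all that is in view belongs to the job. Leave any yellow look-alike of the part that bears ring_center alone.

How it is judged:
By the outcome, as a careful person would: the job done as asked, in the order asked, and still so for the second after the job is handed in, with the robot touching nothing.
It also fails if it takes over 72 s, if anything falls off the work surface, if the arm or the gripper's body presses on something with over 40 N, if the wrist force passes 120 N, or if a joint passes its speed limit or range.

## Robot

A 7-joint arm with a two-finger parallel gripper is mounted at the origin on the work surface. World frame = base frame: x ahead of the robot, y to its left, z up, the work surface at z = 0. Lengths are in m, angles in rad, forces in N, time in s.
With the tool pointing down it reaches from about 0.35 to 0.9 m from the base axis. Payload 19.9 kg.
Tool frame: the origin (TCP) lies on the centre line of the jaws, within the pads' length; the fingertips stand 19 mm ahead of it and the grasp point (between the pads) is the TCP; z points along the fingers, y is the direction in which the jaws open and shut (so a half turn about z gives the same grasp; the last joint's range is limited). The gripper opens to 94 mm and grips with 3 to 60 N. Pads are 16 mm wide; open, the fingers measure 119 mm over their backs; the gripper's body (75 mm by 177 mm) begins 78 mm behind the grasp point.
Start: joints at [1.087, 0.417, -0.01, 1.614, 0.005, 1.111, -0.053], TCP at [0.267, -0.565, 0.224] pointing down, gripper open.
Joint ranges: [-2.81, 2.81], [-0.39, 2.02], [-1.27, 1.25], [0.06, 2.57], [-1.19, 4.33], [0.19, 2], [-2.82, 2.82]. Speed limits (rad/s): [1.89, 1.89, 2.39, 2.39, 3.01, 3.01, 3.01].

## Interface

Orientations are given as a unit quaternion [x, y, z, w].
In Python, from workcell import readout, camera, calibration, order gives the robot as it stands.
- The arm moves only by the tool jog_arm, never from a script. Its argument "deltas" is a list of rows, each a list of 7 numbers: the turn, a rotation vector about the tool's x, y, z in degrees, then the shift along the tool's x, y, z in mm, then the gripper's target within -1 to 1 (fully open at 1, half-way at 0, shut at -1). In form: [[rx, ry, rz, x, y, z, jaw], ...]. A call has exactly 5 rows; each row shifts and turns the pose as measured when the row begins, along the tool's axes as they then stand; what a row does not reach is not made up. A row lasts 1/10 s, in which the tool goes at most 50 mm and 8.59 degrees, less where a joint would pass 70% of its speed; a pose out of reach is approached as far as the arm can. A call with a gripper value outside its range is refused whole. The fingers move at their own pace and stop on an object; "squeeze" is the grip in N (left out, the last holds). Time passes only in rows, so rows that do not move let the fingers close, or fill a call up. It gives the time, the measured TCP pose, the force and the opening at its end, in the units of the state.
- readout.state(): the state, without advancing time (a new reading comes with each control period).
- camera(name): name is "scene" or "top" or "wrist"; returns the picture (420x560x3 uint8, blue, green, red); there is no depth.
- calibration(name): a dict with "fx", "fy", "cx", "cy" (pixels), "origin" and "rotation" of the camera in the world; the wrist camera has in their place "tool_from_camera" (4x4, takes a point from camera to tool coordinates, whose origin is the TCP and whose axes are the flange's). Camera axes: x right, y up, looking along -z (the intrinsics and any distortion apply to the point x, -y, -z); pixel columns grow to the right and rows downward; lengths in m; the calibration is good to about 2 mm. The wrist camera is an equidistant fisheye: a pixel r from the principal point sees the ray r / f radians off the axis. A picture is of the moment at which its call begins: read the wrist's pose just before it. calibration takes no time and is no camera call.
- order.hand_in(): hands the job in, once; it reports no verdict.
The state is a dict: "time_s": time; "joint_positions": joint angles; "qd": joint speeds; "joint_torque": joint torques, N m; "eef_pos": TCP position; "eef_rot": TCP orientation; "wrist_force": force on the tool from outside, world axes, zero at the start; "wrist_torque": the same for the moment, N m; "finger_gap": opening from 0.0 (shut) to 1.0 (fully open).
Only numpy, scipy, OpenCV 4.12 (cv2) and the standard library are available. Lean on these libraries where they do the work, as an engineer would, in place of code of your own. Each camera call takes 0.05 s, during which the arm holds its last target.

## Working session

There is one attempt and no reset: what is moved stays moved. The work goes in short steps, Python scripts to look and compute and a tool call to move; the robot and the scene stay as the last step left them, time stands still between calls to the robot, and variables do not carry over. Pictures are saved under pics/ and viewed, and the job is handed in when it is done.

Besides the shell and the picture viewer there is one more tool, called after ">>>" by a JSON object that holds its "api" and its "payload", one argument or row to a line. jog_arm: Moves the arm, as the interface text tells. Its arguments: {"type":"object","properties":{"deltas":{"type":"array","items":{"type":"array","items":{"type":"number"}}},"squeeze":{"type":"number"}},"required":["deltas"]}

```bash
mkdir -p pics; ls
python3 - <<'E'
from workcell import readout, camera, calibration, order
import cv2
print(readout.state())
for n in ["scene","top","wrist"]:
    im=camera(n); cv2.imwrite(f"pics/{n}0.png",im); print(n,calibration(n))
E
```

```text
pics
{'time_s': 0.0, 'joint_positions': array([ 1.08750252,  0.41797519, -0.01032154,  1.6141844 ,  0.00473489,
        1.11070151, -0.0530007 ]), 'qd': array([-0.0009211 ,  0.00081345,  0.0006498 , -0.00240613,  0.00104343,
       -0.00154888,  0.00114099]), 'joint_torque': array([-9.08806869e-04, -8.51255751e+01,  6.39367495e-01, -4.25999737e+01,
       -4.85518388e-02,  1.86028378e-02,  1.23663808e-04]), 'eef_pos': array([ 0.26706157, -0.56466789,  0.22382015]), 'eef_rot': array([ 9.75696748e-01,  2.19124320e-01, -1.92522200e-04, -5.92157654e-04]), 'wrist_force': array([1.06007262, 0.52560835, 0.15686338]), 'wrist_torque': array([ 0.01376059,  0.00636217, -0.00185298]), 'finger_gap': 0.998401263875918}
scene {'fx': 488.0359997459877, 'fy': 488.0359997459877, 'cx': 278.62639519441706, 'cy': 211.14350949456048, 'origin': array([1.11846334, 0.49630857, 0.7186659 ]), 'rotation': array([0.17839375, 0.39305857, 0.82800558, 0.35789299])}
top {'fx': 507.2277781086676, 'fy': 507.2277781086676, 'cx': 268.04127243594695, 'cy': 215.80613471549367, 'origin': array([ 0.44784945, -0.00486318,  1.12253412]), 'rotation': array([-0.043064  ,  0.03056313,  0.71064357, -0.7015676 ])}
wrist {'fx': 325.19226210127806, 'fy': 325.19226210127806, 'cx': 277.5457945367168, 'cy': 215.47072841211045, 'tool_from_camera': array([[-5.01764079e-04,  9.70516879e-01,  2.41032645e-01,
         6.97641672e-02],
       [ 9.99999514e-01,  2.82294869e-04,  9.45066590e-04,
         2.47490138e-04],
       [ 8.49160799e-04,  2.41033002e-01, -9.70516549e-01,
        -1.60854480e-01],
       [ 0.00000000e+00,  0.00000000e+00,  0.00000000e+00,
         1.00000000e+00]])}
```

View pics/scene0.png

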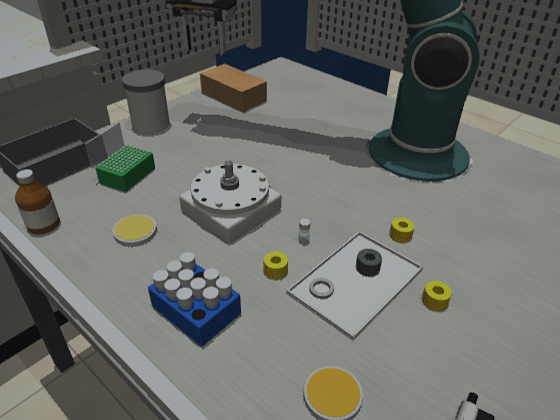

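View pics/top0.png

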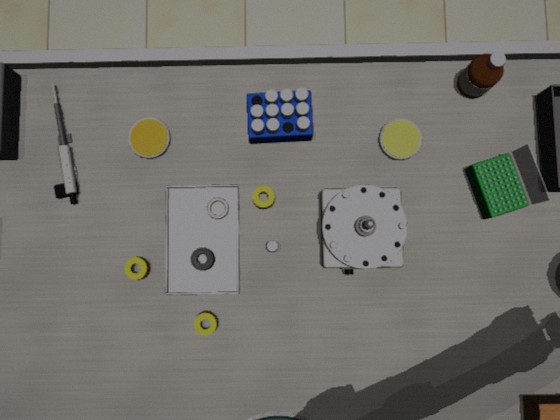

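View pics/wrist0.png

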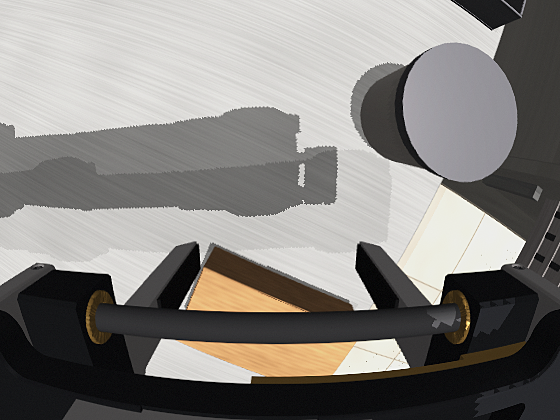

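The scene and top views show the dark ring in the tray: scene about (369,262), top about (202,259). The stud is at about (228,165) in scene and (366,226) in top. The yellow look-alikes stand outside the tray. Next I'll measure by contours.

```bash
cat > h.py <<'E'
import numpy as np, cv2
from scipy.spatial.transform import Rotation as R
from workcell import readout, camera, calibration, order
def ray(n,u,v,st=None):
    c=calibration(n)
    x=(u-c["cx"])/c["fx"]; y=(v-c["cy"])/c["fy"]
    if n=="wrist":
        r=np.hypot(x,y); s=np.sin(r)/r if r>1e-9 else 1
        d=np.array([x*s,-y*s,-np.cos(r)])
        T=c["tool_from_camera"]; Q=R.from_quat(st["eef_rot"])
        return st["eef_pos"]+Q.apply(T[:3,3]), Q.apply(T[:3,:3]@d)
    d=np.array([x,-y,-1.]); d/=np.linalg.norm(d)
    return np.array(c["origin"]), R.from_quat(c["rotation"]).apply(d)
def plane(n,u,v,z,st=None):
    o,d=ray(n,u,v,st); return o+d*(z-o[2])/d[2]
def tri(rays):
    A=np.zeros((3,3));b=np.zeros(3)
    for o,d in rays:
        P=np.eye(3)-np.outer(d,d);A+=P;b+=P@o
    p=np.linalg.solve(A,b)
    return p,[np.linalg.norm((np.eye(3)-np.outer(d,d))@(p-o)) for o,d in rays]
def crop(im,u,v,w,h,k,name):
    u0,v0=int(u-w//2),int(v-h//2)
    cv2.imwrite(name,cv2.resize(im[v0:v0+h,u0:u0+w],None,fx=k,fy=k,interpolation=cv2.INTER_NEAREST)); return u0,v0
E
python3 - <<'E'
from h import *
s=cv2.imread("pics/scene0.png");t=cv2.imread("pics/top0.png")
a=[(s,369,262),(t,202,259),(s,228,180),(t,366,226)]
ims=[]
for im,u,v in a:
    ims.append(cv2.resize(im[v-24:v+24,u-32:u+32],None,fx=6,fy=6,interpolation=cv2.INTER_NEAREST))
cv2.imwrite("pics/c0.png",np.vstack([np.hstack(ims[:2]),np.hstack(ims[2:])]))
for n,im,(u,v) in [("scene",s,(369,262)),("top",t,(202,259))]:
    g=cv2.cvtColor(im,cv2.COLOR_BGR2GRAY); m=(g<90).astype(np.uint8)
    nn,l,stt,c=cv2.connectedComponentsWithStats(m)
    for i in range(1,nn):
        if stt[i,4]>60 and np.hypot(c[i][0]-u,c[i][1]-v)<20: print(n,stt[i],c[i])
for p in [(202,259)]: print(plane("top",*p,.036))
print(plane("top",366,224,.141))
E
```

```text
scene [290 233 130  57 229] [353.55458515 256.44541485]
scene [356 249  26  28 585] [368.29401709 262.45470085]
top [191 248  24  22 359] [202.58774373 258.60167131]
[0.47059378 0.15615481 0.036     ]
[ 0.53202442 -0.17754995  0.141     ]
```

View pics/c0.png

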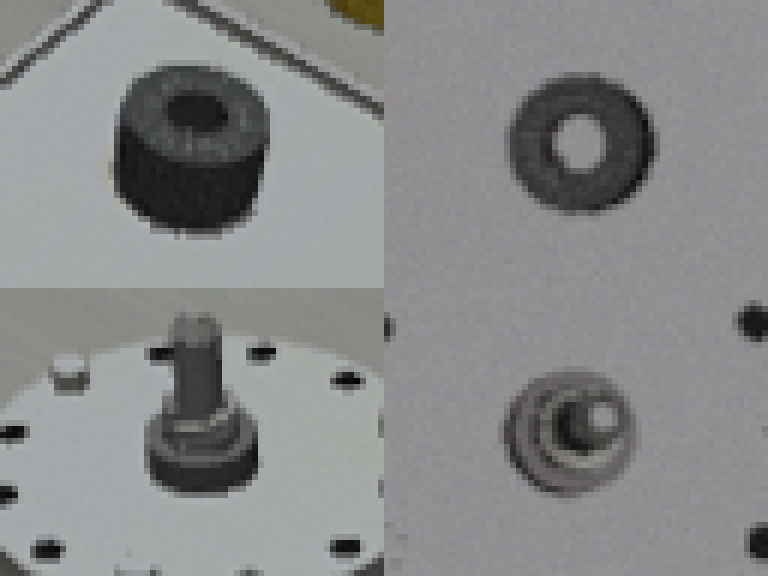

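Run:
```python
from h import *
print("ring top",tri([ray("scene",369.4,256.3),ray("top",202.7,258.7)]))
print("tip",tri([ray("scene",229,161.8),ray("top",370.7,223.3)]))
# thread collar/boss top centre in top
st=readout.state(); print(R.from_quat(st["eef_rot"]).as_matrix().round(3))
print(plane("top",202.7,258.7,.036),plane("scene",369.4,256.3,.036),plane("top",370.7,223.3,.141),plane("scene",229,161.8,.141))
```

```text
ring top (array([0.4706541 , 0.15561035, 0.03549621]), [np.float64(0.0010452197915778775), np.float64(0.001045219791577848)])
tip (array([ 0.53244211, -0.18622503,  0.13521041]), [np.float64(0.0019680169086735235), np.float64(0.001968016908673373)])
[[ 0.904  0.428 -0.   ]
 [ 0.428 -0.904  0.001]
 [-0.    -0.001 -1.   ]]
[0.47121533 0.15465396 0.036     ] [0.47044889 0.1566695  0.036     ] [ 0.53326152 -0.18665981  0.141     ] [ 0.53735659 -0.17759243  0.141     ]
```

Ring top (0.471, 0.155, 0.0355) agrees with the expected 0.036. The stud tip is at about (0.533, -0.186), with height 0.135 against 0.141. I'll refine both with the wrist camera, taking the stud first since it's on the way.

>>> {"api": "jog_arm", "payload": {
  "deltas": [
    [0, 0, 0, 39, -23, 0, 1],
    [0, 0, 0, 39, -23, 0, 1],
    [0, 0, 0, 39, -23, 0, 1],
    [0, 0, 0, 39, -23, 0, 1],
    [0, 0, 0, 39, -23, 0, 1]
  ]
}}

```text
time_s: 0.65
eef_pos: [0.3933, -0.376, 0.2221]
eef_rot: [0.977, 0.214, -0.002, -0.001]
wrist_force: [0.7, -0.3, 0.3]
finger_gap: 0.999
```

>>> {"api": "jog_arm", "payload": {
  "deltas": [
    [0, 0, 0, 39, -23, 0, 1],
    [0, 0, 0, 39, -23, 0, 1],
    [0, 0, 0, 39, -23, 0, 1],
    [0, 0, 0, 39, -23, 0, 1],
    [0, 0, 0, 39, -23, 0, 1]
  ]
}}

```text
time_s: 1.15
eef_pos: [0.5259, -0.1815, 0.2218]
eef_rot: [0.977, 0.213, -0.002, -0.001]
wrist_force: [1.0, 0.0, -0.3]
finger_gap: 0.998
```

Run:
```python
from h import *
import pickle
st=readout.state(); im=camera("wrist"); cv2.imwrite("pics/w1.png",im); pickle.dump(st,open("w1.pkl","wb"))
print(st["eef_pos"],st["eef_rot"],st["joint_positions"].round(3))
```

```text
[ 0.52586564 -0.18148035  0.22181045] [ 9.76941982e-01  2.13496772e-01 -1.77765873e-03 -5.76026615e-04] [ 0.466  0.309 -0.231  1.781  0.08   1.064 -0.934]
```

View pics/w1.png

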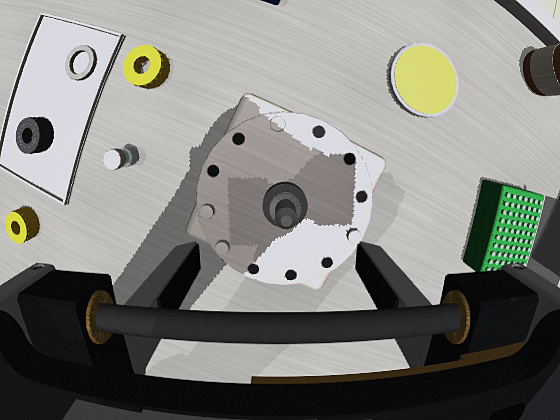

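Run:
```python
from h import *
im=cv2.imread("pics/w1.png")
crop(im,285,205,80,60,10,"pics/w1c.png")
crop(im,35,135,64,48,10,"pics/w1r.png")
```

```text
(no output)
```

View pics/w1c.png

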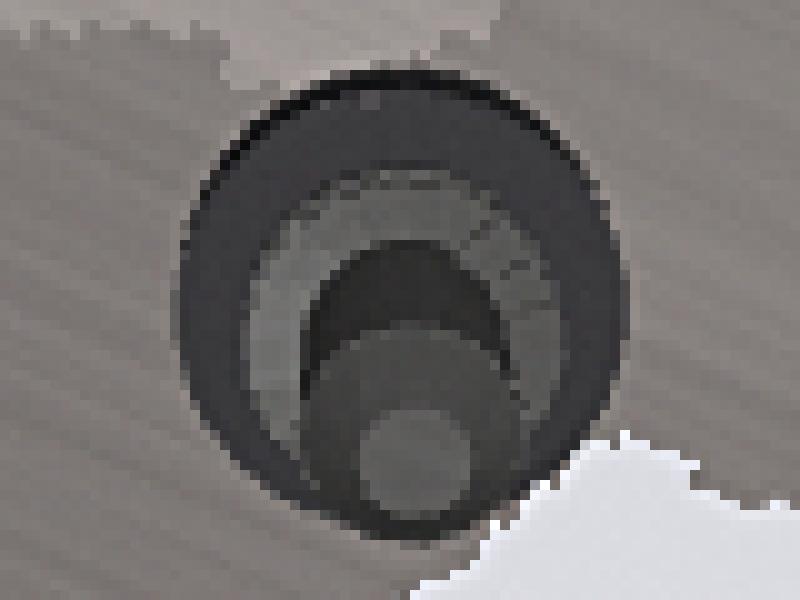

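View pics/w1r.png

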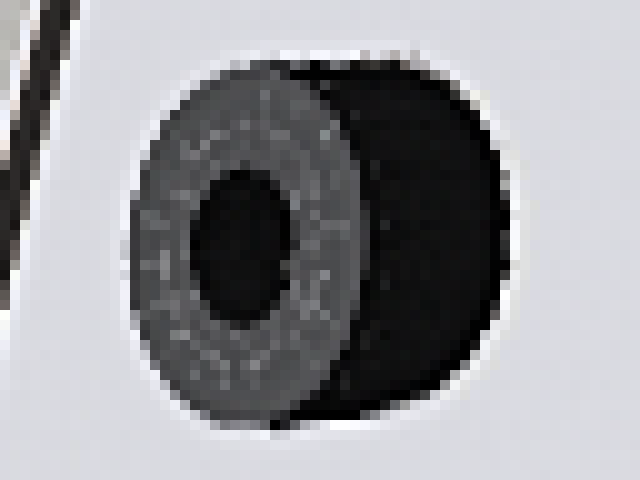

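Run:
```python
from h import *
import pickle
st=pickle.load(open("w1.pkl","rb"))
print("tip",plane("wrist",286.1,220.8,.141,st))
print("boss",plane("wrist",284.7,204.7,.088,st))
print("ring",plane("wrist",27.3,135.3,.036,st))
print(tri([ray("wrist",286.1,220.8,st),ray("top",370.7,223.3)]))
print(tri([ray("wrist",286.1,220.8,st),ray("top",370.7,223.3),ray("scene",229,161.8)]))
print(tri([ray("wrist",27.3,135.3,st),ray("top",202.7,258.7),ray("scene",369.4,256.3)]))
# boss on top view: centre of boss top
print(plane("top",366-32+565/6-64-.5,226-24+(430-288)/6-.5,.088))
```

```text
tip [ 0.533337   -0.18512967  0.141     ]
boss [ 0.53436155 -0.18455527  0.088     ]
ring [0.47162898 0.1575625  0.036     ]
(array([ 0.53331896, -0.18580519,  0.14154032]), [np.float64(0.0007509109735213529), np.float64(0.0007509109735213612)])
(array([ 0.53231025, -0.18608655,  0.13532654]), [np.float64(0.00035796147649086717), np.float64(0.0021332994454224), np.float64(0.0018073555911747561)])
(array([0.47140541, 0.15606613, 0.03670986]), [np.float64(0.0008735726951710599), np.float64(0.0015136562896125598), np.float64(0.000987335924830351)])
[ 0.53424563 -0.18205481  0.088     ]
```

```bash
cat >> h.py <<'E'
def plan(disps,rzs,st=None,rx=0):
    st=st or readout.state(); Q=R.from_quat(st["eef_rot"])
    # intended: vertical tool with current yaw; correct tilt in first row
    m=Q.as_matrix(); psi=np.arctan2(m[1,0],m[0,0])
    for d,rz in zip(disps,rzs):
        c,s=np.cos(psi),np.sin(psi)
        M=np.array([[c,s,0],[s,-c,0],[0,0,-1]])
        t=M.T@np.array(d)*1000
        print([0,0,rz]+t.round(1).tolist(), "psi",round(np.degrees(psi),1))
        psi-=np.radians(rz)
    print("end psi",np.degrees(psi)); 
    Qv=R.from_matrix(np.array([[np.cos(p:=np.arctan2(m[1,0],m[0,0])),np.sin(p),0],[np.sin(p),-np.cos(p),0],[0,0,-1]]))
    print("tilt fix rotvec deg (tool)",np.degrees((Q.inv()*Qv).as_rotvec()).round(2))
E
python3 - <<'E'
from h import *
plan([(-.0054,.0338,0 if i<4 else -.0135) for i in range(10)],[-8.5]*10)
E
```

```text
[0, 0, -8.5, 9.4, -32.9, 0.0] psi 25.1
[0, 0, -8.5, 14.2, -31.1, 0.0] psi 33.6
[0, 0, -8.5, 18.7, -28.7, 0.0] psi 42.1
[0, 0, -8.5, 22.7, -25.6, 0.0] psi 50.6
[0, 0, -8.5, 26.2, -22.0, 13.5] psi 59.1
[0, 0, -8.5, 29.2, -17.9, 13.5] psi 67.6
[0, 0, -8.5, 31.5, -13.4, 13.5] psi 76.1
[0, 0, -8.5, 33.1, -8.6, 13.5] psi 84.6
[0, 0, -8.5, 34.0, -3.6, 13.5] psi 93.1
[0, 0, -8.5, 34.2, 1.5, 13.5] psi 101.6
end psi 110.09351623942298
tilt fix rotvec deg (tool) [-0.22  0.04 -0.  ]
```

>>> {"api": "jog_arm", "payload": {
  "deltas": [
    [0, 0, -8.5, 9, -33, 0, 1],
    [0, 0, -8.5, 14, -31, 0, 1],
    [0, 0, -8.5, 19, -29, 0, 1],
    [0, 0, -8.5, 23, -26, 0, 1],
    [0, 0, -8.5, 26, -22, 13, 1]
  ]
}}

```text
time_s: 1.7
eef_pos: [0.5023, 0.0008, 0.2092]
eef_rot: [0.83, 0.558, 0.0, -0.002]
wrist_force: [1.3, 0.1, -0.2]
finger_gap: 1.0
```

>>> {"api": "jog_arm", "payload": {
  "deltas": [
    [0, 0, -8.5, 29, -18, 13, 1],
    [0, 0, -8.5, 31, -13, 13, 1],
    [0, 0, -8.5, 33, -9, 13, 1],
    [0, 0, -8.5, 34, -4, 13, 1],
    [0, 0, -8.5, 34, 1, 13, 1]
  ]
}}

```text
time_s: 2.2
eef_pos: [0.4707, 0.1747, 0.1429]
eef_rot: [0.568, 0.823, 0.001, -0.001]
wrist_force: [1.0, -0.1, 0.3]
finger_gap: 1.0
```

Run:
```python
from h import *
import pickle
st=readout.state(); im=camera("wrist"); cv2.imwrite("pics/w2.png",im); pickle.dump(st,open("w2.pkl","wb"))
print(st["time_s"],st["eef_pos"],st["eef_rot"],st["joint_positions"].round(3),st["wrist_force"],st["wrist_torque"])
```

```text
2.2 [0.47069678 0.17471817 0.14286895] [ 5.68037950e-01  8.23001255e-01  1.22361577e-03 -5.69523917e-04] [ 0.122  0.365 -0.639  1.976  0.276  0.885 -0.299] [ 0.96786796 -0.06912479  0.27829179] [-0.04270706 -0.08647138 -0.02022668]
```

View pics/w2.png

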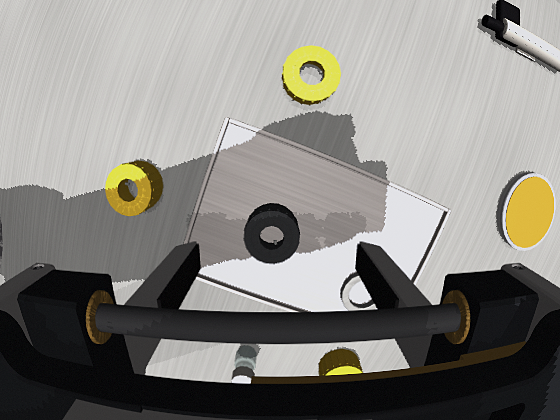

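Run:
```python
from h import *
im=cv2.imread("pics/w2.png")
crop(im,272,235,80,60,10,"pics/w2c.png")
```

```text
(no output)
```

View pics/w2c.png

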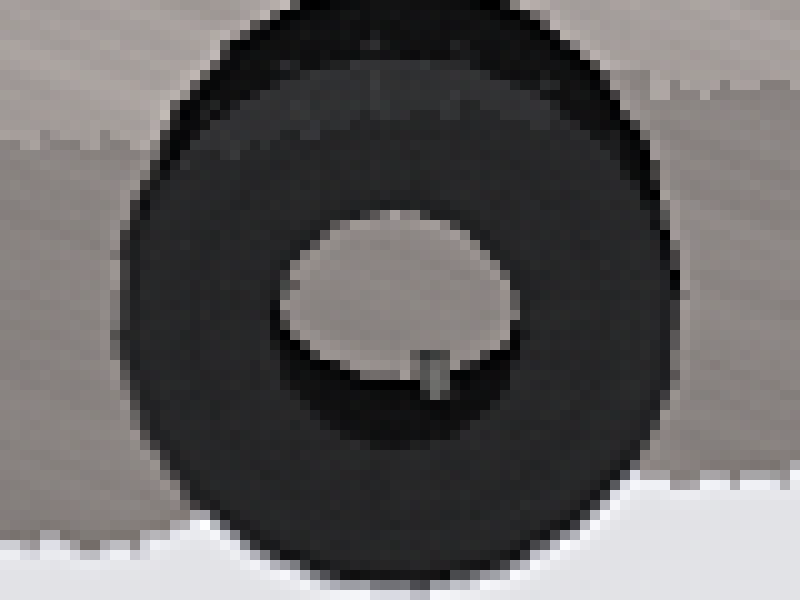

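Run:
```python
from h import *
import pickle
s1=pickle.load(open("w1.pkl","rb"));st=pickle.load(open("w2.pkl","rb"))
p=plane("wrist",271.2,237,.036,st);print(p)
print(tri([ray("wrist",271.2,237,st),ray("wrist",27.3,135.3,s1)]))
print(tri([ray("wrist",271.2,237,st),ray("wrist",27.3,135.3,s1),ray("top",202.7,258.7),ray("scene",369.4,256.3)]))
t=np.array([.471,.1568,.031])
d=t-st["eef_pos"];print(d)
plan([d/4]*4,[0]*4,st)
```

```text
[0.47136154 0.15814885 0.036     ]
(array([0.471442  , 0.15790986, 0.03520361]), [np.float64(5.901815015045466e-06), np.float64(5.901815014916056e-06)])
(array([0.47128131, 0.15665774, 0.03586477]), [np.float64(0.0013941001577166422), np.float64(0.0006941063858971645), np.float64(0.001963713329834201), np.float64(0.0007178163103133431)])
[ 0.00030322 -0.01791817 -0.11186895]
[0, 0, 0, -4.2, -1.5, 28.0] psi 110.8
[0, 0, 0, -4.2, -1.5, 28.0] psi 110.8
[0, 0, 0, -4.2, -1.5, 28.0] psi 110.8
[0, 0, 0, -4.2, -1.5, 28.0] psi 110.8
end psi 110.7729810275425
tilt fix rotvec deg (tool) [ 0.08 -0.13 -0.  ]
```

Wrist two-view puts the ring top at (0.4714, 0.1579, 0.035), so the height is consistent. Descending now.

>>> {"api": "jog_arm", "payload": {
  "deltas": [
    [0, 0, 0, -8, -3, 18, 1],
    [0, 0, 0, -8, -3, 18, 1],
    [0, 0, 0, 0, 0, 18, 1],
    [0, 0, 0, 0, 0, 15, 1],
    [0, 0, 0, 0, 0, 0, 1]
  ]
}}

```text
time_s: 2.75
eef_pos: [0.4672, 0.165, 0.0689]
eef_rot: [0.559, 0.829, 0.001, -0.003]
wrist_force: [-0.8, 0.1, 0.0]
finger_gap: 1.0
```

Run:
```python
from h import *
st=readout.state()
print(st["time_s"],st["eef_pos"],st["joint_positions"].round(3),st["wrist_force"],st["wrist_torque"])
plan([np.array([.4713,.1577,.030])-st["eef_pos"]],[0],st)
```

```text
2.75 [0.46721301 0.1649939  0.06893825] [ 0.086  0.475 -0.583  2.037  0.374  0.736 -0.343] [-0.80739966  0.09775595  0.00807668] [-0.01400684 -0.13830326 -0.00505327]
[0, 0, 0, -8.3, 1.1, 38.9] psi 112.0
end psi 112.03536429303828
tilt fix rotvec deg (tool) [-0.07 -0.36  0.  ]
```

>>> {"api": "jog_arm", "payload": {
  "deltas": [
    [0, 0, 0, -8, 1, 8, 1],
    [0, 0, 0, 0, 0, 0, 1],
    [0, 0, 0, 0, 0, 12, 1],
    [0, 0, 0, 0, 0, 10, 1],
    [0, 0, 0, 0, 0, 0, 1]
  ]
}}

```text
time_s: 3.25
eef_pos: [0.4726, 0.1572, 0.0382]
eef_rot: [0.559, 0.829, 0.002, -0.002]
wrist_force: [-0.0, -0.0, 0.2]
finger_gap: 1.002
```

Run:
```python
from h import *
st=readout.state();im=camera("wrist"); cv2.imwrite("pics/w3.png",im)
print(st["time_s"],st["eef_pos"],st["joint_positions"].round(3),st["wrist_force"],st["wrist_torque"])
plan([np.array([.4713,.1577,.030])-st["eef_pos"]],[0],st)
```

```text
3.25 [0.47255874 0.15723282 0.03822364] [ 0.071  0.529 -0.546  2.045  0.422  0.677 -0.365] [-0.01472211 -0.04044904  0.19585141] [-0.00899729 -0.11291691 -0.03090841]
[0, 0, 0, 0.9, -1.0, 8.2] psi 112.0
end psi 111.97233216947623
tilt fix rotvec deg (tool) [ 0.05 -0.33 -0.  ]
```

View pics/w3.png

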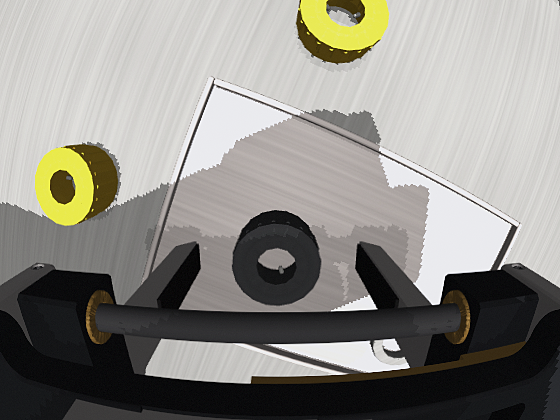

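The ring is centred between the fingers at about (276,263). Down 8 mm, then close.

>>> {"api": "jog_arm", "payload": {
  "deltas": [
    [0, -0.3, 0, 1, -1, 7, 1],
    [0, 0, 0, 0, 0, 1, -1],
    [0, 0, 0, 0, 0, 0, -1],
    [0, 0, 0, 0, 0, 0, -1],
    [0, 0, 0, 0, 0, 0, -1]
  ],
  "squeeze": 30
}}

```text
time_s: 3.8
eef_pos: [0.4714, 0.1586, 0.0306]
eef_rot: [0.559, 0.829, 0.001, 0.001]
wrist_force: [-0.4, 0.8, 0.1]
finger_gap: 0.698
```

>>> {"api": "jog_arm", "payload": {
  "deltas": [
    [0, 0, 0, 0, 0, 0, -1],
    [0, 0, 0, 0, 0, 0, -1],
    [0, 0, 0, 0, 0, 0, -1],
    [0, 0, 0, 0, 0, 0, -1],
    [0, 0, 0, 0, 0, 0, -1]
  ],
  "squeeze": 30
}}

```text
time_s: 4.3
eef_pos: [0.4716, 0.1585, 0.0309]
eef_rot: [0.559, 0.829, 0.001, 0.001]
wrist_force: [-0.4, -0.6, -0.4]
finger_gap: 0.508
```

Run:
```python
from h import *
st=readout.state();im=camera("wrist"); cv2.imwrite("pics/w4.png",im)
print(st["time_s"],st["eef_pos"],st["joint_positions"].round(3),st["wrist_force"],st["wrist_torque"],st["finger_gap"])
```

```text
4.3 [0.47162291 0.15846861 0.03087147] [ 0.054  0.539 -0.533  2.05   0.439  0.661 -0.385] [-0.36555225 -0.56418149 -0.3821742 ] [ 0.05524643 -0.09862848  0.01443972] 0.508212722846464
```

View pics/w4.png

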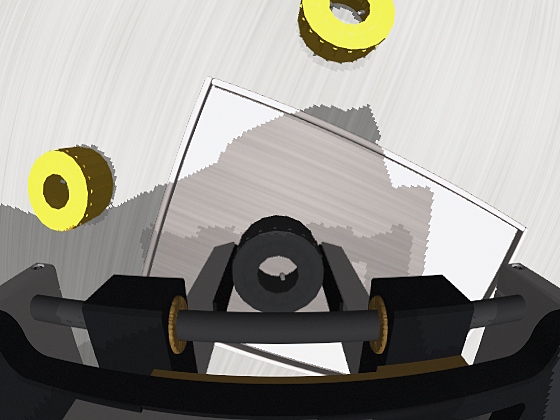

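Gripped: opening 0.508 × 94 mm ≈ 47.8 mm, which matches the 48 mm ring. Lifting.

>>> {"api": "jog_arm", "payload": {
  "deltas": [
    [0, 0, 0, 0, 0, -15, -1],
    [0, 0, 0, 0, 0, -35, -1],
    [0, 0, -8.5, 0, 0, -40, -1],
    [0, 0, -8.5, 0, 0, -40, -1],
    [0, 0, -8.5, 0, 0, -35, -1]
  ]
}}

```text
time_s: 4.85
eef_pos: [0.4679, 0.1585, 0.2012]
eef_rot: [0.358, 0.934, -0.002, -0.003]
wrist_force: [0.6, -1.2, -0.8]
finger_gap: 0.511
```

Run:
```python
from h import *
st=readout.state();
print(st["time_s"],st["eef_pos"],st["joint_positions"].round(3),st["wrist_force"],st["wrist_torque"],st["finger_gap"])
d=np.array([.5336,-.185,.195])-st["eef_pos"]
plan([d/9]*9,[-8.5]*9,st)
```

```text
4.85 [0.46789078 0.15852998 0.2012365 ] [ 0.289  0.297 -0.79   1.933  0.245  1.016  0.228] [ 0.56567675 -1.20628133 -0.77636141] [-0.03977184 -0.14933959  0.0229421 ] 0.5108974880372074
[0, 0, -8.5, -30.9, -23.5, 0.7] psi 138.1
[0, 0, -8.5, -27.1, -27.8, 0.7] psi 146.6
[0, 0, -8.5, -22.7, -31.5, 0.7] psi 155.1
[0, 0, -8.5, -17.8, -34.6, 0.7] psi 163.6
[0, 0, -8.5, -12.5, -36.8, 0.7] psi 172.1
[0, 0, -8.5, -6.9, -38.2, 0.7] psi 180.6
[0, 0, -8.5, -1.2, -38.8, 0.7] psi 189.1
[0, 0, -8.5, 4.6, -38.6, 0.7] psi 197.6
[0, 0, -8.5, 10.2, -37.5, 0.7] psi 206.1
end psi 214.59053608077656
tilt fix rotvec deg (tool) [-0.28 -0.21  0.  ]
```

>>> {"api": "jog_arm", "payload": {
  "deltas": [
    [0, 0, -8.5, -31, -23, 0, -1],
    [0, 0, -8.5, -27, -28, 0, -1],
    [0, 0, -8.5, -23, -31, 0, -1],
    [0, 0, -8.5, -18, -35, 0, -1],
    [0, 0, -8.5, -12, -37, 0, -1]
  ]
}}

```text
time_s: 5.35
eef_pos: [0.5009, -0.0211, 0.212]
eef_rot: [0.014, 1.0, -0.001, 0.002]
wrist_force: [0.4, 0.6, -0.8]
finger_gap: 0.51
```

Run:
```python
from h import *
st=readout.state();
print(st["time_s"],st["eef_pos"],st["joint_positions"].round(3),st["wrist_force"],st["wrist_torque"],st["finger_gap"])
d=np.array([.5336,-.185,.195])-st["eef_pos"]
plan([d/4]*4,[-8.5]*4,st)
```

```text
5.35 [ 0.50087065 -0.02106968  0.21199228] [ 0.703  0.305 -0.849  1.911  0.268  1.037  1.283] [ 0.35547494  0.5752458  -0.75273521] [ 0.10968219 -0.19929849 -0.00572772] 0.5097127784807162
[0, 0, -8.5, -9.3, -40.7, 4.2] psi 178.4
[0, 0, -8.5, -3.2, -41.7, 4.2] psi 186.9
[0, 0, -8.5, 3.0, -41.7, 4.2] psi 195.4
[0, 0, -8.5, 9.1, -40.8, 4.2] psi 203.9
end psi 212.4333131858199
tilt fix rotvec deg (tool) [-0.1   0.27 -0.  ]
```

>>> {"api": "jog_arm", "payload": {
  "deltas": [
    [0, 0, -8.5, -9, -41, 4, -1],
    [0, 0, -8.5, -3, -41, 4, -1],
    [0, 0, -8.5, 3, -38, 3, -1],
    [0, 0, -8.5, 5, -25, 2, -1],
    [0, 0, 0, 0, 0, 0, -1]
  ]
}}

```text
time_s: 5.85
eef_pos: [0.5286, -0.1758, 0.2044]
eef_rot: [-0.281, 0.96, -0.003, 0.002]
wrist_force: [-0.1, 0.2, -2.2]
finger_gap: 0.51
```

Run:
```python
from h import *
import pickle
st=readout.state();im=camera("wrist"); cv2.imwrite("pics/w5.png",im);pickle.dump(st,open("w5.pkl","wb"))
cv2.imwrite("pics/s5.png",camera("scene"))
cv2.imwrite("pics/t5.png",camera("top"))
print(st["time_s"],st["eef_pos"],st["joint_positions"].round(3),st["wrist_force"],st["wrist_torque"],st["finger_gap"])
d=np.array([.5336,-.185,.195])-st["eef_pos"]
plan([d],[0],st)
```

```text
5.85 [ 0.52857086 -0.17576599  0.20438379] [ 0.958  0.446 -0.886  1.79   0.393  1.084  2.074] [-0.13620239  0.23139962 -2.20062448] [ 0.10437538 -0.05308119 -0.00014555] 0.5097480981987474
[0, 0, 0, 0.7, -10.5, 9.4] psi -147.4
end psi -147.3540064828076
tilt fix rotvec deg (tool) [-0.42  0.15 -0.  ]
```

View pics/w5.png

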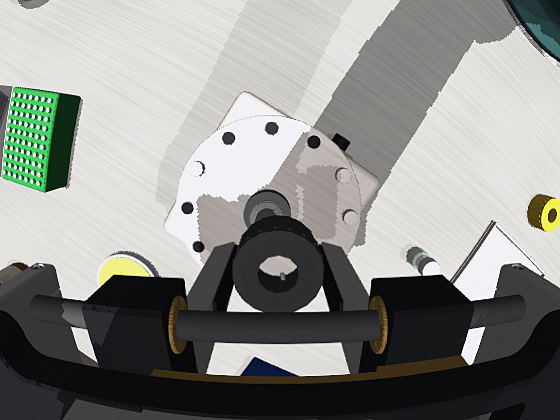

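View pics/s5.png

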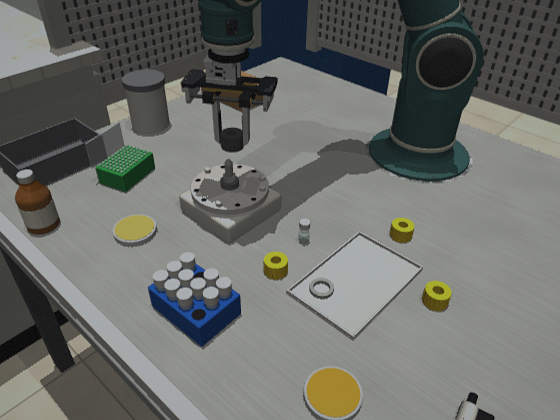

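Run:
```python
from h import *
im=cv2.imread("pics/w5.png")
im=cv2.convertScaleAbs(im,alpha=1.8,beta=10)
crop(im,275,240,112,100,7,"pics/w5c.png")
t=cv2.imread("pics/t5.png");crop(t,366,226,100,80,7,"pics/t5c.png")
```

```text
(no output)
```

View pics/w5c.png

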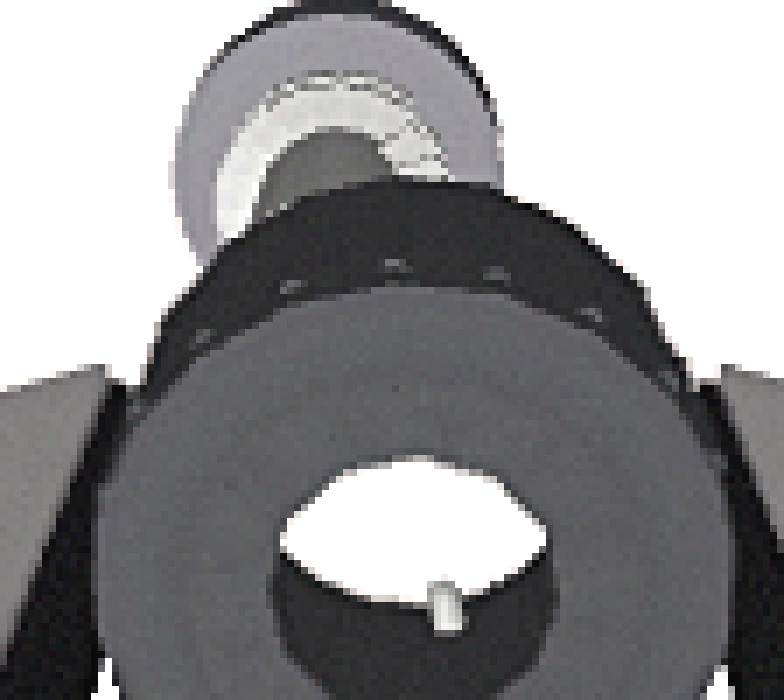

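```bash
python3 - <<'E'
from h import *
import pickle
st=pickle.load(open("w5.pkl","rb"))
b=plane("wrist",266.8,213.8,.088,st);print("boss",b)
zt=st["eef_pos"][2]+.0051
im=cv2.imread("pics/w5.png");g=cv2.cvtColor(im,cv2.COLOR_BGR2GRAY)
print([ (v,int(g[v,277])) for v in range(228,236)],[ (v,int(g[v,277])) for v in range(300,320)])
pts=[(277.6,231),(219+97/7-.5,190+590/7),(219+733/7-.5,190+590/7)]
P=[plane("wrist",*p,zt,st) for p in pts]
Q=R.from_quat(st["eef_rot"])
for p in P: print(Q.inv().apply(p-st["eef_pos"])*1000)
E
python3 - <<'E'
import cv2
im=cv2.imread("pics/w5.png");im=cv2.convertScaleAbs(im,alpha=2.5,beta=20)
cv2.imwrite("pics/w5d.png",cv2.resize(im[225:325,222:334],None,fx=6,fy=6,interpolation=cv2.INTER_NEAREST))
E
```

```text
boss [ 0.53258449 -0.18549545  0.088     ]
[(228, 31), (229, 19), (230, 28), (231, 53), (232, 49), (233, 49), (234, 50), (235, 50)] [(300, 45), (301, 47), (302, 46), (303, 44), (304, 44), (305, 46), (306, 46), (307, 48), (308, 48), (309, 49), (310, 49), (311, 51), (312, 24), (313, 22), (314, 25), (315, 25), (316, 28), (317, 31), (318, 34), (319, 34)]
[22.86167951 -0.13220081 -5.15983976]
[ -1.1127428  -23.97781023  -4.92038641]
[-1.00010408 23.84335772 -5.2733294 ]
```

View pics/w5d.png

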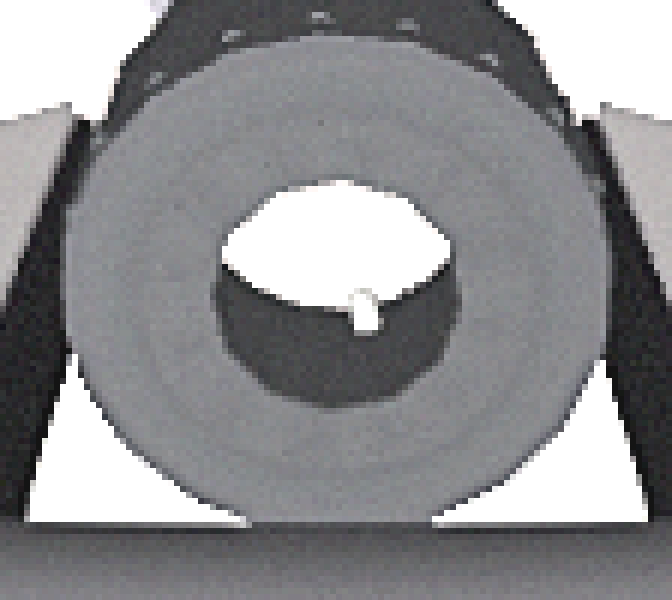

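View pics/t5c.png

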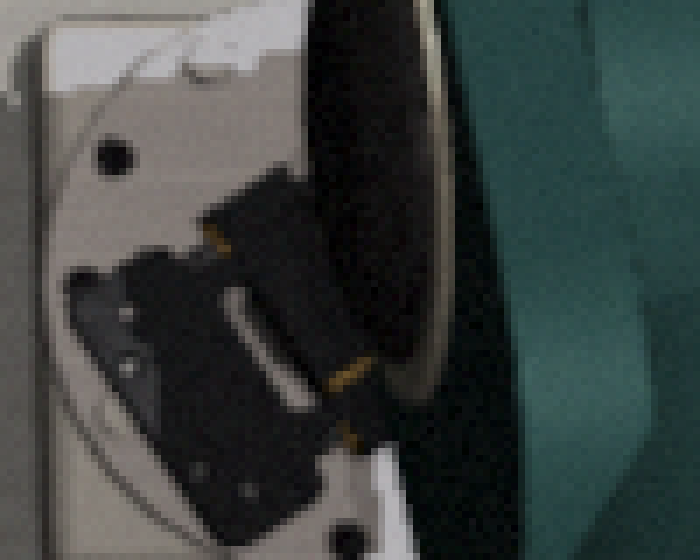

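Both views agree once the shared bias cancels: TCP should be at about (0.5317, -0.1861). Aligning above the tip.

>>> {"api": "jog_arm", "payload": {
  "deltas": [
    [-0.4, 0.1, 0, 3, -10, 0, -1],
    [0, 0, 0, 0, 0, 10, -1],
    [0, 0, 0, 0, 0, 10, -1],
    [0, 0, 0, 0, 0, 6, -1],
    [0, 0, 0, 0, 0, 0, -1]
  ]
}}

```text
time_s: 6.5
eef_pos: [0.5317, -0.1787, 0.1775]
eef_rot: [-0.28, 0.96, -0.0, 0.001]
wrist_force: [0.2, -0.9, -2.2]
finger_gap: 0.506
```

```bash
cat > s.py <<'E'
from h import *
import sys
st=readout.state()
m=R.from_quat(st["eef_rot"]).as_matrix()
print("t",st["time_s"],"pos",(st["eef_pos"]*1000).round(2),"under",round(st["eef_pos"][2]*1000-26.9,2),"psi",np.degrees(np.arctan2(m[1,0],m[0,0])).round(1),"F",st["wrist_force"].round(2),"T",st["wrist_torque"].round(3),"gap",round(st["finger_gap"],3))
print("q",st["joint_positions"].round(2))
if len(sys.argv)>1:
    plan([np.array([float(a) for a in sys.argv[1:4]])/1000-st["eef_pos"]],[0],st)
E
python3 s.py 531.7 -186.1 173
python3 - <<'E'
from h import *
import pickle
st=readout.state();im=camera("wrist"); cv2.imwrite("pics/w6.png",im);pickle.dump(st,open("w6.pkl","wb"))
im=cv2.convertScaleAbs(im,alpha=1.8,beta=10);crop(im,275,240,112,100,7,"pics/w6c.png")
s=camera("scene");cv2.imwrite("pics/s6.png",s);crop(s,232,155,100,80,7,"pics/s6c.png")
E
```

```text
t 6.5 pos [ 531.69 -178.73  177.47] under 150.57 psi -147.4 F [ 0.22 -0.91 -2.24] T [ 0.082 -0.131  0.03 ] gap 0.506
q [ 0.94  0.49 -0.86  1.8   0.42  1.05  2.05]
[0, 0, 0, 4.0, -6.2, 4.5] psi -147.4
end psi -147.42716290711596
tilt fix rotvec deg (tool) [-0.05  0.05 -0.  ]
```

View pics/w6c.png

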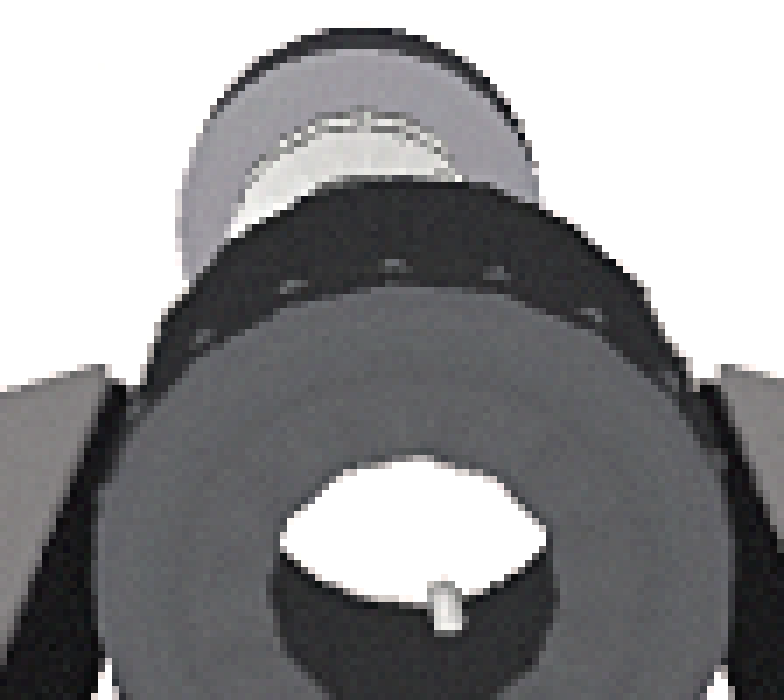

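View pics/s6c.png

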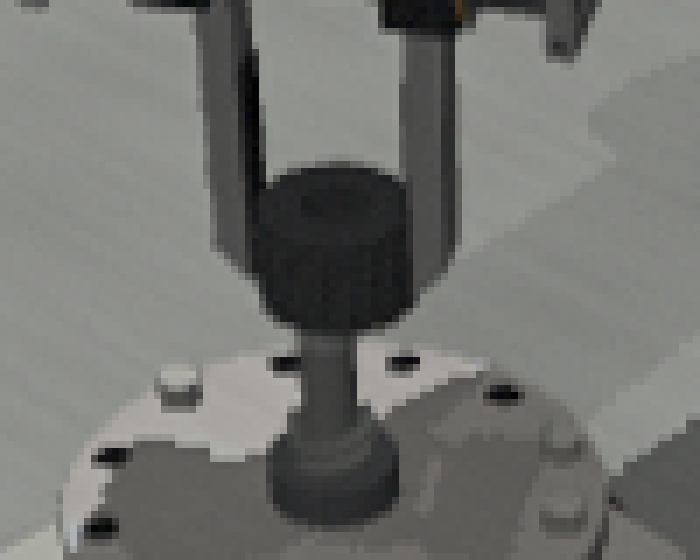

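Run:
```python
from h import *
import pickle
st=pickle.load(open("w6.pkl","rb"))
print(plane("wrist",269.8,221.6,.088,st))
```

```text
[ 0.53320315 -0.18528175  0.088     ]
```

>>> {"api": "jog_arm", "payload": {
  "deltas": [
    [0, 0, 0, 4, -6, 0, -1],
    [0, 0, 0, 1, -2, 0, -1],
    [0, 0, 0, 0, 0, 0, -1],
    [0, 0, 0, 0, 0, 0, -1],
    [0, 0, 0, 0, 0, 0, -1]
  ]
}}

```text
time_s: 7.1
eef_pos: [0.5325, -0.1896, 0.1792]
eef_rot: [-0.28, 0.96, -0.001, 0.001]
wrist_force: [0.8, -0.5, -1.8]
finger_gap: 0.508
```

```bash
python3 s.py 531.7 -186.1 173
```

```text
t 7.1 pos [ 532.55 -189.56  179.23] under 152.33 psi -147.5 F [ 0.83 -0.47 -1.84] T [ 0.095 -0.105  0.037] gap 0.508
q [ 0.95  0.49 -0.86  1.79  0.43  1.05  2.07]
[0, 0, 0, -1.1, 3.4, 6.2] psi -147.5
end psi -147.46454964269947
tilt fix rotvec deg (tool) [-0.16  0.12 -0.  ]
```

>>> {"api": "jog_arm", "payload": {
  "deltas": [
    [0, 0, 0, -1, 3, 0, -1],
    [0, 0, 0, 0, 0, 0, -1],
    [0, 0, 0, 0, 0, 0, -1],
    [0, 0, 0, 0, 0, 3, -1],
    [0, 0, 0, 0, 0, 0, -1]
  ]
}}

```text
time_s: 7.6
eef_pos: [0.5317, -0.1858, 0.1761]
eef_rot: [-0.28, 0.96, -0.001, 0.001]
wrist_force: [0.2, 0.1, -2.4]
finger_gap: 0.511
```

```bash
python3 s.py 532.1 -186.0 173
```

```text
t 7.6 pos [ 531.73 -185.84  176.12] under 149.22 psi -147.4 F [ 0.23  0.08 -2.41] T [ 0.142 -0.105 -0.05 ] gap 0.511
q [ 0.95  0.49 -0.86  1.8   0.43  1.04  2.06]
[0, 0, 0, -0.2, -0.3, 3.1] psi -147.4
end psi -147.43606871279135
tilt fix rotvec deg (tool) [-0.18  0.12 -0.  ]
```

>>> {"api": "jog_arm", "payload": {
  "deltas": [
    [0, 0, 0, 0, 0, 5, -1],
    [0, 0, 0, 0, 0, 5, -1],
    [0, 0, 0, 0, 0, 5, -1],
    [0, 0, 0, 0, 0, 3, -1],
    [0, 0, 0, 0, 0, 0, -1]
  ]
}}

```text
time_s: 8.1
eef_pos: [0.5316, -0.1859, 0.1559]
eef_rot: [-0.28, 0.96, -0.001, 0.001]
wrist_force: [-0.7, 0.3, -1.3]
finger_gap: 0.507
```

```bash
python3 s.py 532.1 -186.0 173;python3 - <<'E'
from h import *
s=camera("scene");cv2.imwrite("pics/s7.png",s);crop(s,232,155,100,80,7,"pics/s7c.png")
E
```

```text
t 8.1 pos [ 531.55 -185.86  155.93] under 129.03 psi -147.4 F [-0.74  0.31 -1.32] T [ 0.112 -0.083  0.017] gap 0.507
q [ 0.93  0.52 -0.84  1.82  0.45  1.01  2.05]
[0, 0, 0, -0.4, -0.4, -17.1] psi -147.4
end psi -147.44323810913843
tilt fix rotvec deg (tool) [-0.13  0.1  -0.  ]
```

View pics/s7c.png

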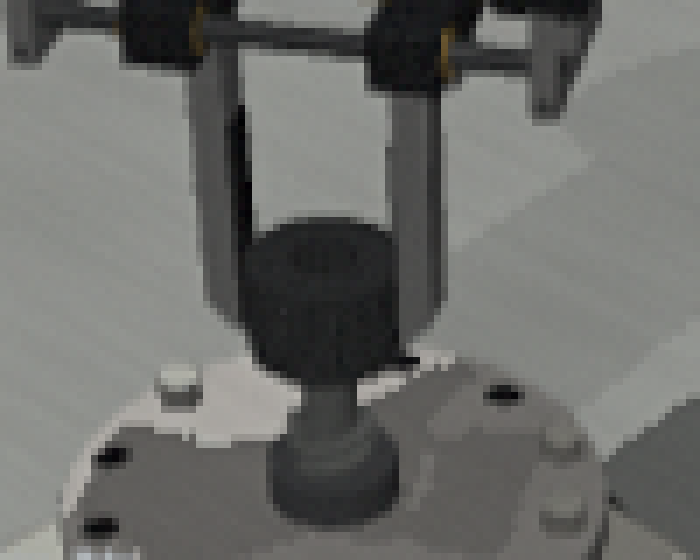

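No contact force, with the pilot entering the lugs. Continuing.

>>> {"api": "jog_arm", "payload": {
  "deltas": [
    [0, 0, 0, 0, 0, 4, -1],
    [0, 0, 0, 0, 0, 4, -1],
    [0, 0, 0, 0, 0, 2, -1],
    [0, 0, 0, 0, 0, 0, -1],
    [0, 0, 0, 0, 0, 0, -1]
  ]
}}

```text
time_s: 8.65
eef_pos: [0.5318, -0.1859, 0.1455]
eef_rot: [-0.28, 0.96, -0.001, 0.001]
wrist_force: [1.3, 0.6, -0.3]
finger_gap: 0.509
```

```bash
python3 s.py 532.1 -186.0 173
```

```text
t 8.65 pos [ 531.83 -185.93  145.48] under 118.58 psi -147.4 F [ 1.3   0.63 -0.25] T [ 0.125 -0.143 -0.01 ] gap 0.509
q [ 0.92  0.53 -0.84  1.82  0.47  0.99  2.03]
[0, 0, 0, -0.2, -0.2, -27.5] psi -147.4
end psi -147.44300784818347
tilt fix rotvec deg (tool) [-0.16  0.12 -0.  ]
```

>>> {"api": "jog_arm", "payload": {
  "deltas": [
    [-0.1, 0.1, 0, 0, 0, 3, -1],
    [0, 0, 0, 0, 0, 3, -1],
    [0, 0, 0, 0, 0, 2, -1],
    [0, 0, 0, 0, 0, 0, -1],
    [0, 0, 0, 0, 0, 0, -1]
  ]
}}

```text
time_s: 9.15
eef_pos: [0.532, -0.186, 0.1369]
eef_rot: [-0.28, 0.96, -0.0, 0.0]
wrist_force: [0.6, 0.5, -1.1]
finger_gap: 0.507
```

```bash
python3 s.py 532.1 -186.0 173
```

```text
t 9.15 pos [ 531.95 -185.96  136.89] under 109.99 psi -147.4 F [ 0.6   0.52 -1.1 ] T [ 0.099 -0.119 -0.035] gap 0.507
q [ 0.92  0.54 -0.83  1.83  0.48  0.98  2.03]
[0, 0, 0, -0.1, -0.1, -36.1] psi -147.4
end psi -147.44312105684796
tilt fix rotvec deg (tool) [-0.06  0.02 -0.  ]
```

>>> {"api": "jog_arm", "payload": {
  "deltas": [
    [0, 0, 0, 0, 0, 3, -1],
    [0, 0, 0, 0, 0, 3, -1],
    [0, 0, 0, 0, 0, 2, -1],
    [0, 0, 0, 0, 0, 0, -1],
    [0, 0, 0, 0, 0, 0, -1]
  ]
}}

```text
time_s: 9.65
eef_pos: [0.5319, -0.186, 0.1281]
eef_rot: [-0.28, 0.96, -0.0, 0.0]
wrist_force: [0.1, -0.2, -2.1]
finger_gap: 0.506
```

```bash
python3 s.py 532.1 -186.0 173
```

```text
t 9.65 pos [ 531.92 -186.01  128.14] under 101.24 psi -147.4 F [ 0.06 -0.16 -2.07] T [ 0.103 -0.063  0.013] gap 0.506
q [ 0.91  0.55 -0.82  1.83  0.49  0.97  2.02]
[0, 0, 0, -0.2, -0.1, -44.9] psi -147.4
end psi -147.44752366268153
tilt fix rotvec deg (tool) [-0.06  0.01 -0.  ]
```

>>> {"api": "jog_arm", "payload": {
  "deltas": [
    [0, 0, 0, 0, 0, 1, -1],
    [0, 0, 0, 0, 0, 1, -1],
    [0, 0, 0, 0, 0, 1, -1],
    [0, 0, 0, 0, 0, 0, -1],
    [0, 0, 0, 0, 0, 0, -1]
  ]
}}

```text
time_s: 10.15
eef_pos: [0.5322, -0.1859, 0.1251]
eef_rot: [-0.28, 0.96, -0.001, 0.001]
wrist_force: [0.2, 1.0, -1.1]
finger_gap: 0.508
```

```bash
python3 s.py
```

```text
t 10.15 pos [ 532.15 -185.91  125.1 ] under 98.2 psi -147.4 F [ 0.24  0.96 -1.1 ] T [ 0.115 -0.153 -0.006] gap 0.508
q [ 0.91  0.56 -0.82  1.84  0.49  0.96  2.02]
```

>>> {"api": "jog_arm", "payload": {
  "deltas": [
    [0, 0, 0, 0, 0, 1, -1],
    [0, 0, 0, 0, 0, 1, -1],
    [0, 0, 0, 0, 0, 0, -1],
    [0, 0, 0, 0, 0, 0, -1],
    [0, 0, 0, 0, 0, 0, -1]
  ]
}}

```text
time_s: 10.65
eef_pos: [0.5322, -0.1859, 0.123]
eef_rot: [-0.28, 0.96, -0.001, 0.001]
wrist_force: [0.6, 0.6, -1.2]
finger_gap: 0.508
```

```bash
python3 s.py
```

```text
t 10.65 pos [ 532.25 -185.93  123.  ] under 96.1 psi -147.4 F [ 0.62  0.61 -1.16] T [ 0.093 -0.208  0.004] gap 0.508
q [ 0.91  0.56 -0.81  1.84  0.49  0.96  2.01]
```

>>> {"api": "jog_arm", "payload": {
  "deltas": [
    [0, 0, 0, 0, 0, 1, -1],
    [0, 0, 0, 0, 0, 1, -1],
    [0, 0, 0, 0, 0, 0, -1],
    [0, 0, 0, 0, 0, 0, -1],
    [0, 0, 0, 0, 0, 0, -1]
  ]
}}

```text
time_s: 11.15
eef_pos: [0.5323, -0.186, 0.1213]
eef_rot: [-0.28, 0.96, -0.001, 0.001]
wrist_force: [-0.6, 0.5, 0.8]
finger_gap: 0.508
```

```bash
python3 s.py
```

```text
t 11.15 pos [ 532.35 -185.96  121.25] under 94.35 psi -147.4 F [-0.6   0.54  0.81] T [ 0.166  0.095 -0.015] gap 0.508
q [ 0.9   0.56 -0.81  1.84  0.5   0.95  2.01]
```

Contact felt: Fz rose about 2 N with the underside at about 94.4 mm, 6.4 mm above the seat and within the stated 4–11. Starting to turn clockwise with a light follow-down.

>>> {"api": "jog_arm", "payload": {
  "deltas": [
    [0, 0, 8, 0, 0, 0.2, -1],
    [0, 0, 8, 0, 0, 0.3, -1],
    [0, 0, 8, 0, 0, 0.3, -1],
    [0, 0, 8, 0, 0, 0.3, -1],
    [0, 0, 0, 0, 0, 0, -1]
  ]
}}

```text
time_s: 11.65
eef_pos: [0.5323, -0.1856, 0.1201]
eef_rot: [0.005, 1.0, -0.0, 0.001]
wrist_force: [1.0, -0.3, 0.1]
finger_gap: 0.509
```

```bash
python3 s.py 532.1 -186 121
```

```text
t 11.65 pos [ 532.35 -185.56  120.14] under 93.24 psi 179.4 F [ 1.01 -0.31  0.1 ] T [ 0.067 -0.225 -0.015] gap 0.509
q [ 0.81  0.52 -0.68  1.84  0.41  0.92  1.5 ]
[0, 0, 0, 0.2, -0.4, -0.9] psi 179.4
end psi 179.40822427734943
tilt fix rotvec deg (tool) [-0.01  0.11 -0.  ]
```

>>> {"api": "jog_arm", "payload": {
  "deltas": [
    [0, 0, 0, 0, 0, 0, 0.3],
    [0, 0, 0, 0, 0, 0, 0.3],
    [0, 0, 0, 0, 0, 0, 0.3],
    [0, 0.1, 0, -1.6, 0.5, 0, 0.3],
    [0, 0, 0, 0, 0, 0, 0.3]
  ]
}}

```text
time_s: 12.15
eef_pos: [0.5341, -0.1853, 0.12]
eef_rot: [-0.001, 1.0, -0.0, -0.0]
wrist_force: [-0.1, -0.0, -0.5]
finger_gap: 0.649
```

```bash
python3 s.py 533.8 -185 120;  python3 - <<'E'
from h import *
im=camera("wrist");cv2.imwrite("pics/w8.png",im)
im=cv2.convertScaleAbs(im,alpha=1.8,beta=10);cv2.imwrite("pics/w8c.png",cv2.resize(im[210:310,215:345],None,fx=6,fy=6,interpolation=cv2.INTER_NEAREST))
E
```

```text
t 12.15 pos [ 534.09 -185.29  120.01] under 93.11 psi -179.9 F [-0.08 -0.03 -0.47] T [ 0.052 -0.146 -0.   ] gap 0.649
q [ 0.81  0.53 -0.68  1.84  0.41  0.92  1.51]
[0, 0, 0, 0.3, 0.3, 0.0] psi -179.9
end psi -179.89115668179286
tilt fix rotvec deg (tool) [-0.01 -0.    0.  ]
```

View pics/w8c.png

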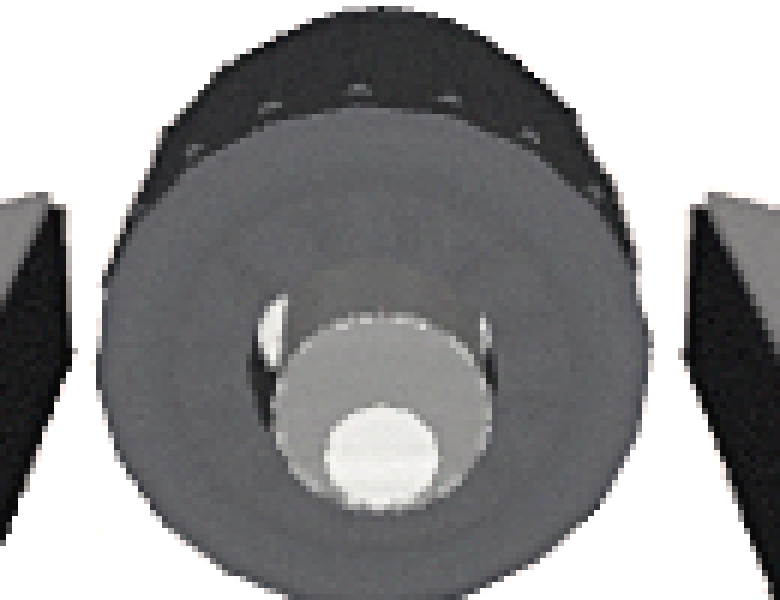

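Run:
```python
from h import *
st=readout.state();Q=R.from_quat(st["eef_rot"])
for u,v,z in [(278.2,285.7,.141),(215+373/6-.5,0,.125)]:
    if v: print(Q.inv().apply(plane("wrist",u,v,z,st)-st["eef_pos"])*1000)
for u,v in [(215+373/6-.5,210+107/6-.5),(215+98/6-.5,210+350/6-.5),(215+648/6-.5,210+350/6-.5)]:
    print(Q.inv().apply(plane("wrist",u,v,.1251,st)-st["eef_pos"])*1000)
```

```text
[  0.30357329   0.21485331 -21.01613566]
[24.70968755 -0.51048306 -5.11359388]
[  2.63471178 -24.4832477   -5.10947359]
[ 2.61620453 23.38827674 -5.1219516 ]
```

The wrist picture shows the stud tip at about (278,286) through the ring's bore, centred between the fingers, with the ring level around it. Regripping and turning on.

>>> {"api": "jog_arm", "payload": {
  "deltas": [
    [0, 0, 0, 0, 0, 0, -1],
    [0, 0, 0, 0, 0, 0, -1],
    [0, 0, 0, 0, 0, 0, -1],
    [0, 0, 0, 0, 0, 0, -1],
    [0, 0, 0, 0, 0, 0, -1]
  ]
}}

```text
time_s: 12.7
eef_pos: [0.534, -0.1854, 0.12]
eef_rot: [-0.001, 1.0, -0.0, 0.0]
wrist_force: [-0.4, 0.2, 0.2]
finger_gap: 0.509
```

```bash
python3 s.py
```

```text
t 12.7 pos [ 534.   -185.38  119.98] under 93.08 psi -179.9 F [-0.42  0.17  0.18] T [ 0.097 -0.171  0.059] gap 0.509
q [ 0.81  0.53 -0.68  1.84  0.41  0.92  1.51]
```

>>> {"api": "jog_arm", "payload": {
  "deltas": [
    [0, 0, 8, 0, 0, 0.3, -1],
    [0, 0, 8, 0, 0, 0.3, -1],
    [0, 0, 8, 0, 0, 0.3, -1],
    [0, 0, 8, 0, 0, 0.3, -1],
    [0, 0, 8, 0, 0, 0.3, -1]
  ]
}}

```text
time_s: 13.2
eef_pos: [0.534, -0.1856, 0.1184]
eef_rot: [0.352, 0.936, 0.0, 0.0]
wrist_force: [0.0, -0.1, 0.0]
finger_gap: 0.51
```

```bash
python3 s.py
```

```text
t 13.2 pos [ 533.99 -185.62  118.43] under 91.53 psi 138.8 F [ 0.03 -0.09  0.03] T [ 0.056 -0.178 -0.013] gap 0.51
q [ 0.69  0.49 -0.52  1.84  0.3   0.89  0.88]
```

>>> {"api": "jog_arm", "payload": {
  "deltas": [
    [0, 0, 8, 0, 0, 0.3, -1],
    [0, 0, 8, 0, 0, 0.3, -1],
    [0, 0, 8, 0, 0, 0.3, -1],
    [0, 0, 8, 0, 0, 0.3, -1],
    [0, 0, 6, 0, 0, 0.2, -1]
  ]
}}

```text
time_s: 13.7
eef_pos: [0.5341, -0.1853, 0.117]
eef_rot: [0.649, 0.761, 0.0, 0.0]
wrist_force: [0.2, -0.1, -0.3]
finger_gap: 0.505
```

```bash
python3 s.py
```

```text
t 13.7 pos [ 534.08 -185.34  116.95] under 90.05 psi 99.1 F [ 0.18 -0.11 -0.31] T [-0.051 -0.154 -0.064] gap 0.505
q [ 0.57  0.46 -0.36  1.85  0.21  0.87  0.26]
```

>>> {"api": "jog_arm", "payload": {
  "deltas": [
    [0, 0, 6, 0, 0, 0.2, -1],
    [0, 0, 6, 0, 0, 0.2, -1],
    [0, 0, 6, 0, 0, 0.2, -1],
    [0, 0, 6, 0, 0, 0.2, -1],
    [0, 0, 0, 0, 0, 0, -1]
  ]
}}

```text
time_s: 14.2
eef_pos: [0.5339, -0.1854, 0.116]
eef_rot: [0.799, 0.602, 0.0, 0.0]
wrist_force: [-0.8, -0.7, 0.0]
finger_gap: 0.507
```

```bash
python3 s.py
```

```text
t 14.2 pos [ 533.85 -185.37  115.96] under 89.06 psi 74.0 F [-0.77 -0.67  0.01] T [-0.172  0.072  0.009] gap 0.507
q [ 0.49  0.45 -0.27  1.85  0.15  0.86 -0.13]
```

>>> {"api": "jog_arm", "payload": {
  "deltas": [
    [0, 0, 5, 0, 0, 0.2, -1],
    [0, 0, 5, 0, 0, 0.2, -1],
    [0, 0, 5, 0, 0, 0.2, -1],
    [0, 0, 0, 0, 0, 0, -1],
    [0, 0, 0, 0, 0, 0, -1]
  ]
}}

```text
time_s: 14.7
eef_pos: [0.5337, -0.1854, 0.1153]
eef_rot: [0.868, 0.496, -0.0, 0.0]
wrist_force: [-0.9, -0.0, 0.1]
finger_gap: 0.508
```

```bash
python3 s.py
```

```text
t 14.7 pos [ 533.74 -185.36  115.28] under 88.38 psi 59.5 F [-0.95 -0.02  0.14] T [-0.178  0.03   0.004] gap 0.508
q [ 0.45  0.45 -0.21  1.85  0.12  0.85 -0.36]
```

>>> {"api": "jog_arm", "payload": {
  "deltas": [
    [0, 0, 5, 0, 0, 0.2, -1],
    [0, 0, 5, 0, 0, 0.2, -1],
    [0, 0, 5, 0, 0, 0.2, -1],
    [0, 0, 0, 0, 0, 0, -1],
    [0, 0, 0, 0, 0, 0, -1]
  ]
}}

```text
time_s: 15.2
eef_pos: [0.5337, -0.1857, 0.1148]
eef_rot: [0.923, 0.384, -0.0, 0.0]
wrist_force: [-0.4, 0.1, -0.1]
finger_gap: 0.509
```

```bash
python3 s.py
```

```text
t 15.2 pos [ 533.69 -185.7   114.84] under 87.94 psi 45.2 F [-0.44  0.08 -0.14] T [-0.101  0.111  0.008] gap 0.509
q [ 0.4   0.45 -0.16  1.86  0.09  0.85 -0.58]
```

>>> {"api": "jog_arm", "payload": {
  "deltas": [
    [0, 0, 5, 0, 0, 0.2, -1],
    [0, 0, 5, 0, 0, 0.2, -1],
    [0, 0, 5, 0, 0, 0.2, -1],
    [0, 0, 0, 0, 0, 0, -1],
    [0, 0, 0, 0, 0, 0, -1]
  ]
}}

```text
time_s: 15.7
eef_pos: [0.5332, -0.1861, 0.1145]
eef_rot: [0.964, 0.266, -0.001, 0.0]
wrist_force: [-1.4, 0.1, 2.8]
finger_gap: 0.509
```

```bash
python3 s.py
```

```text
t 15.7 pos [ 533.22 -186.13  114.55] under 87.65 psi 30.8 F [-1.44  0.11  2.78] T [-0.023  0.298  0.069] gap 0.509
q [ 0.36  0.44 -0.1   1.86  0.06  0.84 -0.8 ]
```

>>> {"api": "jog_arm", "payload": {
  "deltas": [
    [0, 0, 5, 0, 0, 0.1, -1],
    [0, 0, 5, 0, 0, 0.1, -1],
    [0, 0, 5, 0, 0, 0.1, -1],
    [0, 0, 0, 0, 0, 0, -1],
    [0, 0, 0, 0, 0, 0, -1]
  ]
}}

```text
time_s: 16.2
eef_pos: [0.5329, -0.1861, 0.1145]
eef_rot: [0.99, 0.143, -0.001, 0.0]
wrist_force: [-1.5, 0.4, 3.7]
finger_gap: 0.507
```

```bash
python3 s.py
```

```text
t 16.2 pos [ 532.9  -186.06  114.5 ] under 87.6 psi 16.5 F [-1.5   0.37  3.71] T [ 0.085  0.456 -0.044] gap 0.507
q [ 0.32  0.44 -0.05  1.86  0.03  0.84 -1.02]
```

Fz up to 3.7 N at underside 87.6: the ring has met the boss but still has axial play. Continuing without any push down, watching the torque.

>>> {"api": "jog_arm", "payload": {
  "deltas": [
    [0, 0, 4, 0, 0, 0, -1],
    [0, 0, 4, 0, 0, 0, -1],
    [0, 0, 0, 0, 0, 0, -1],
    [0, 0, 0, 0, 0, 0, -1],
    [0, 0, 0, 0, 0, 0, -1]
  ]
}}

```text
time_s: 16.7
eef_pos: [0.5327, -0.1859, 0.1145]
eef_rot: [0.997, 0.081, -0.001, -0.0]
wrist_force: [-1.2, -0.4, 2.7]
finger_gap: 0.506
```

```bash
python3 s.py
```

```text
t 16.7 pos [ 532.73 -185.95  114.48] under 87.58 psi 9.3 F [-1.23 -0.4   2.74] T [ 0.158  0.366 -0.018] gap 0.506
q [ 0.3   0.44 -0.02  1.86  0.01  0.84 -1.14]
```

>>> {"api": "jog_arm", "payload": {
  "deltas": [
    [0, 0, 4, 0, 0, 0, -1],
    [0, 0, 4, 0, 0, 0, -1],
    [0, 0, 0, 0, 0, 0, -1],
    [0, 0, 0, 0, 0, 0, -1],
    [0, 0, 0, 0, 0, 0, -1]
  ]
}}

```text
time_s: 17.2
eef_pos: [0.5326, -0.1858, 0.1144]
eef_rot: [1.0, 0.015, -0.001, -0.0]
wrist_force: [-1.4, 0.4, 3.2]
finger_gap: 0.508
```

```bash
python3 s.py
```

```text
t 17.2 pos [ 532.64 -185.85  114.45] under 87.55 psi 1.7 F [-1.45  0.38  3.19] T [ 0.245  0.365 -0.01 ] gap 0.508
q [ 0.27  0.44  0.01  1.86 -0.01  0.84 -1.25]
```

>>> {"api": "jog_arm", "payload": {
  "deltas": [
    [0, 0, 4, 0, 0, 0, -1],
    [0, 0, 3, 0, 0, 0, -1],
    [0, 0, 0, 0, 0, 0, -1],
    [0, 0, 0, 0, 0, 0, -1],
    [0, 0, 0, 0, 0, 0, -1]
  ]
}}

```text
time_s: 17.7
eef_pos: [0.5325, -0.1858, 0.1143]
eef_rot: [0.999, -0.043, -0.001, -0.0]
wrist_force: [-1.8, 0.8, 3.4]
finger_gap: 0.504
```

```bash
python3 s.py
```

```text
t 17.7 pos [ 532.51 -185.79  114.33] under 87.43 psi -4.9 F [-1.82  0.81  3.43] T [ 0.336  0.35  -0.004] gap 0.504
q [ 0.25  0.44  0.04  1.86 -0.02  0.84 -1.36]
```

>>> {"api": "jog_arm", "payload": {
  "deltas": [
    [0, 0, 4, 0, 0, 0, -1],
    [0, 0, 3, 0, 0, 0, -1],
    [0, 0, 0, 0, 0, 0, -1],
    [0, 0, 0, 0, 0, 0, -1],
    [0, 0, 0, 0, 0, 0, -1]
  ]
}}

```text
time_s: 18.2
eef_pos: [0.5324, -0.1855, 0.1142]
eef_rot: [0.995, -0.101, -0.001, -0.001]
wrist_force: [-1.8, 0.7, 4.1]
finger_gap: 0.509
```

```bash
python3 s.py
```

```text
t 18.2 pos [ 532.41 -185.53  114.19] under 87.29 psi -11.6 F [-1.8   0.7   4.12] T [ 0.378  0.286 -0.015] gap 0.509
q [ 0.23  0.44  0.06  1.86 -0.04  0.84 -1.46]
```

>>> {"api": "jog_arm", "payload": {
  "deltas": [
    [0, 0, 4, 0, 0, 0, -1],
    [0, 0, 3, 0, 0, 0, -1],
    [0, 0, 0, 0, 0, 0, -1],
    [0, 0, 0, 0, 0, 0, -1],
    [0, 0, 0, 0, 0, 0, -1]
  ]
}}

```text
time_s: 18.7
eef_pos: [0.5324, -0.185, 0.114]
eef_rot: [0.987, -0.16, -0.002, -0.001]
wrist_force: [-0.9, -0.1, 3.5]
finger_gap: 0.507
```

```bash
python3 s.py
```

```text
t 18.7 pos [ 532.41 -185.05  113.99] under 87.09 psi -18.4 F [-0.92 -0.06  3.46] T [ 0.426  0.224 -0.035] gap 0.507
q [ 0.21  0.44  0.09  1.86 -0.05  0.84 -1.57]
```

>>> {"api": "jog_arm", "payload": {
  "deltas": [
    [0, 0, 4, 0, 0, 0, -1],
    [0, 0, 3, 0, 0, 0, -1],
    [0, 0, 0, 0, 0, 0, -1],
    [0, 0, 0, 0, 0, 0, -1],
    [0, 0, 0, 0, 0, 0, -1]
  ]
}}

```text
time_s: 19.2
eef_pos: [0.5324, -0.1849, 0.1138]
eef_rot: [0.976, -0.217, -0.002, -0.001]
wrist_force: [-0.8, 0.9, 1.7]
finger_gap: 0.508
```

```bash
python3 s.py
```

```text
t 19.2 pos [ 532.45 -184.91  113.84] under 86.94 psi -25.1 F [-0.78  0.92  1.74] T [ 0.486  0.162 -0.044] gap 0.508
q [ 0.19  0.44  0.11  1.86 -0.07  0.84 -1.67]
```

```bash
sed -i 's/^print("q"/print("jt",st["joint_torque"].round(3));print("q"/' s.py; python3 s.py
python3 - <<'E'
from h import *
im=camera("wrist");cv2.imwrite("pics/w9.png",im)
im=cv2.convertScaleAbs(im,alpha=1.8,beta=10);a=cv2.resize(im[210:310,215:345],None,fx=4,fy=4,interpolation=cv2.INTER_NEAREST)
s=camera("scene");cv2.imwrite("pics/s9.png",s);s=cv2.resize(s[125:205,182:232+50],None,fx=5,fy=5,interpolation=cv2.INTER_NEAREST)
cv2.imwrite("pics/w9c.png",a);cv2.imwrite("pics/s9c.png",cv2.convertScaleAbs(s,alpha=1.5,beta=0))
E
```

```text
t 19.2 pos [ 532.45 -184.91  113.84] under 86.94 psi -25.1 F [-0.78  0.92  1.74] T [ 0.486  0.162 -0.044] gap 0.508
jt [ 9.6000e-02 -7.8693e+01  3.5440e+00 -3.5191e+01  3.2900e-01 -3.7800e-01
 -3.6000e-02]
q [ 0.19  0.44  0.11  1.86 -0.07  0.84 -1.67]
```

View pics/w9c.png

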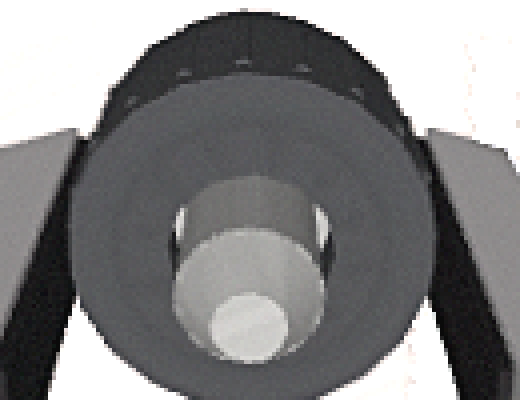

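View pics/s9c.png

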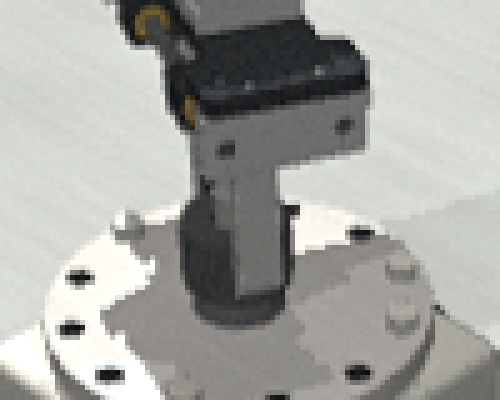

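From the height and force record, the ring height followed the boss alone until ψ≈0°. After that it sank at thread rate (0.26 mm per 6.7°) while the arm's push fell, so the thread started clamping at ψ≈0°. Static torque readings relax between moves, so I'll read this one while turning.

>>> {"api": "jog_arm", "payload": {
  "deltas": [
    [0, 0, 0, 0, 0, 0, -1],
    [0, 0, 0, 0, 0, 0, -1],
    [0, 0, 0, 0, 0, 0, -1],
    [0, 0, 2, 0, 0, 0.05, -1],
    [0, 0, 3, 0, 0, 0.1, -1]
  ]
}}

```text
time_s: 19.8
eef_pos: [0.5325, -0.1848, 0.1137]
eef_rot: [0.966, -0.26, -0.002, -0.001]
wrist_force: [-0.2, 1.5, 2.5]
finger_gap: 0.504
```

```bash
python3 s.py
```

```text
t 19.8 pos [ 532.48 -184.77  113.71] under 86.81 psi -30.1 F [-0.21  1.55  2.48] T [0.62  0.051 0.221] gap 0.504
jt [  2.336 -78.926   3.493 -35.333   0.565  -0.393   1.8  ]
q [ 0.17  0.44  0.13  1.87 -0.08  0.84 -1.75]
```

Turning torque now reads 0.22 N·m against about 0 while free, so the resistance has clearly risen. The tool is about 30° past the clamping onset and the boss is depressed by roughly 1.2 mm (about 15 N). Letting go here.

>>> {"api": "jog_arm", "payload": {
  "deltas": [
    [0, 0, 0, 0, 0, 0, -1],
    [0, 0, 0, 0, 0, 0, -1],
    [0, 0, 0, 0, 0, 0, -1],
    [0, 0, 0, 0, 0, 0, -1],
    [0, 0, 0, 0, 0, 0, -1]
  ]
}}

```text
time_s: 20.3
eef_pos: [0.5325, -0.1848, 0.1137]
eef_rot: [0.966, -0.258, -0.002, -0.001]
wrist_force: [-0.7, 1.6, 2.4]
finger_gap: 0.507
```

```bash
python3 s.py
```

```text
t 20.3 pos [ 532.48 -184.77  113.65] under 86.75 psi -30.0 F [-0.69  1.64  2.36] T [ 0.518 -0.013 -0.146] gap 0.507
jt [  0.284 -78.845   3.92  -35.198   0.426  -0.299   0.102]
q [ 0.17  0.44  0.13  1.87 -0.08  0.84 -1.75]
```

>>> {"api": "jog_arm", "payload": {
  "deltas": [
    [0, 0, 0, 0, 0, 0, 0.4],
    [0, 0, 0, 0, 0, 0, 0.4],
    [0, 0, 0, 0, 0, 0, 0.4],
    [0, 0, 0, 0, 0, 0, 0.4],
    [0, 0, 0, 0, 0, 0, 0.4]
  ]
}}

```text
time_s: 20.8
eef_pos: [0.5324, -0.1852, 0.1135]
eef_rot: [0.966, -0.258, -0.002, -0.001]
wrist_force: [0.0, 0.1, -0.3]
finger_gap: 0.699
```

```bash
python3 s.py;  python3 - <<'E'
from h import *
im=camera("wrist");cv2.imwrite("pics/w10.png",im)
im=cv2.convertScaleAbs(im,alpha=1.8,beta=10);a=cv2.resize(im[210:310,215:345],None,fx=6,fy=6,interpolation=cv2.INTER_NEAREST)
cv2.imwrite("pics/w10c.png",a)
E
```

```text
t 20.8 pos [ 532.36 -185.19  113.45] under 86.55 psi -29.9 F [ 0.02  0.07 -0.34] T [0.039 0.014 0.032] gap 0.699
jt [ 1.4000e-02 -7.9655e+01  3.5230e+00 -3.5275e+01  1.1000e-02 -6.1000e-02
  2.0000e-03]
q [ 0.17  0.44  0.13  1.87 -0.08  0.84 -1.74]
```

View pics/w10c.png

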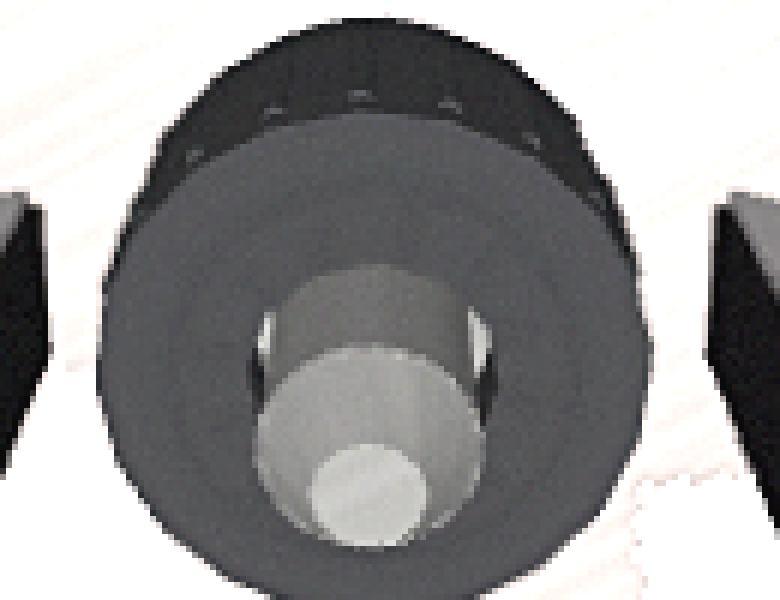

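The ring shows the same knurl position relative to the fingers (no back-off), and the force is back to zero. Lifting straight up.

>>> {"api": "jog_arm", "payload": {
  "deltas": [
    [0, 0, 0, 0, 0, -5, 0.6],
    [0, 0, 0, 0, 0, -12, 0.6],
    [0, 0, 0, 0, 0, -20, 0.6],
    [0, 0, 0, 0, 0, -30, 0.6],
    [0, 0, 0, 0, 0, -30, 0.6]
  ]
}}

```text
time_s: 21.35
eef_pos: [0.5309, -0.185, 0.2131]
eef_rot: [0.966, -0.258, -0.004, -0.001]
wrist_force: [0.2, -0.5, 1.0]
finger_gap: 0.801
```

>>> {"api": "jog_arm", "payload": {
  "deltas": [
    [0, 0, 0, -20, 0, -10, 0.6],
    [0, 0, 0, -35, 0, 0, 0.6],
    [0, 0, 0, -20, 0, 0, 0.6],
    [0, 0, 0, 0, 0, 0, 0.6],
    [0, 0, 0, 0, 0, 0, 0.6]
  ]
}}

```text
time_s: 21.85
eef_pos: [0.4664, -0.1476, 0.2335]
eef_rot: [0.966, -0.258, 0.002, -0.001]
wrist_force: [0.5, -0.6, 0.6]
finger_gap: 0.799
```

```bash
python3 s.py;  python3 - <<'E'
from h import *
im=camera("wrist");cv2.imwrite("pics/w11.png",im)
s=camera("scene");cv2.imwrite("pics/s11.png",s);s=cv2.convertScaleAbs(cv2.resize(s[125:225,172:290],None,fx=5,fy=5,interpolation=cv2.INTER_NEAREST),alpha=1.4)
cv2.imwrite("pics/s11c.png",s)
E
```

```text
t 21.85 pos [ 466.41 -147.63  233.45] under 206.55 psi -30.0 F [ 0.47 -0.57  0.59] T [ 0.063  0.    -0.041] gap 0.799
jt [-3.1600e-01 -5.8624e+01  1.1170e+00 -4.0088e+01  2.6000e-02 -4.2000e-02
 -8.0000e-02]
q [ 0.12  0.16  0.14  1.94 -0.03  1.04 -1.82]
```

View pics/s11c.png

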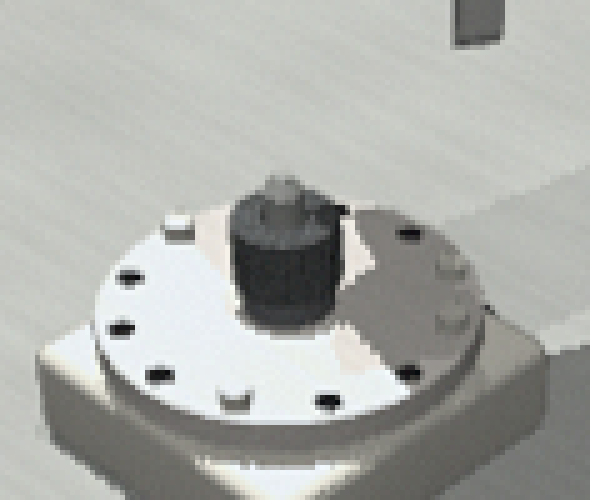

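View pics/w11.png

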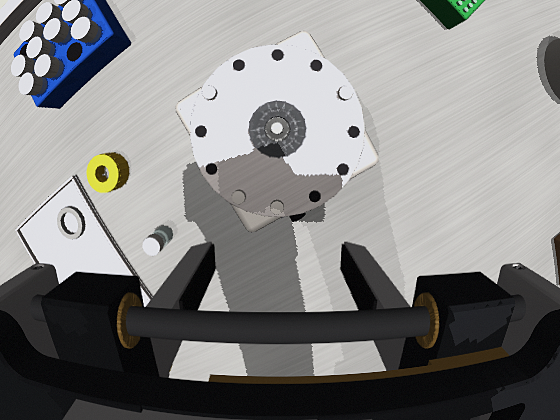

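The ring sits level and concentric on the boss in both views: scene crop about (285,260), wrist about (277,128). The spacer, vial and rack are undisturbed and the gripper is clear. Handing in.

```bash
python3 -c "
from workcell import order; print(order.hand_in())"
```

```text
the job is handed in; nothing more can be done
None
```

The lock ring is on the mixer stud, screwed down onto the boss, nipped up and released. I handed the job in at about 22 s on the robot's clock.

**What I did:**
- I gripped the ring in the tray (opening about 47.8 mm) and lowered it over the pilot with no noticeable contact force.
- It met the thread 6.4 mm above the seat. I turned it about 33°, re-centred the grip once, and screwed it on clockwise.
- It met the boss at an underside height of about 88.0 mm, as expected. The axial play then took up another 35–40° or so before the thread began to clamp. I turned it about 30° past that point and let go.

**Last checks:**
- **Tightness:** The turning torque rose from about 0 to 0.22 N·m. The ring sank about 1.2 mm below the free seat height, which means roughly 15 N on the carousel.
- **After release:** The knurl had not moved relative to the fingers, so the ring did not back off. It stood level and centred, the gripper was clear, and the spacer, vial and rack looked undisturbed; I did not re-check the dishes.

**Disagreements:**
- The torque reading suggests nearer 22 N and the height about 15 N; both are within 5–25 N. The torque was a single noisy reading.
- At rest before I let go, the torque read −0.15 N·m, which I took to be friction left over from the last turn.
- The scene camera put the stud tip about 6 mm low, so I relied on the wrist and top views for it.

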